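# Refit the handwheel on the cold stop valve and snap its index cap home

## Robot

A 6-joint arm with a two-finger parallel gripper is mounted at the origin on the work surface. World frame = base frame: x ahead of the robot, y to its left, z up, the work surface at z = 0. Lengths are in m, angles in rad, forces in N, time in s.
With the tool pointing down it reaches from about 0.35 to 0.775 m from the base axis. Payload 5.5 kg.
Tool frame: the origin (TCP) lies where the fingers leave the gripper's body, on its centre line; the fingertips stand env.tip_reach ahead of it and the grasp point (between the pads) lies 54 mm ahead of it (env.tip_reach is the distance from the TCP to the fingertips, in m); z points along the fingers, y is the line along which they close (so a half turn about z gives the same grasp; the last joint's range is limited). The gripper opens to 85 mm and grips with 20 to 120 N. Pads are 22 mm wide; open, the fingers measure 114 mm over their backs; the gripper's body (76 mm by 85 mm) begins 54 mm behind the grasp point. The pads swing forward as they close: fully open they stand 13 mm farther back than shut.
Start: joints at [-1.273, 0.313, 0.046, 1.304, 0, 1.431], TCP at [0.244, -0.521, 0.304] pointing down, gripper open.
Joint ranges: [-2.76, 2.76], [-0.86, 1.69], [-1.03, 1.26], [-2.2, 2.34], [-1.47, 1.5], [-3.14, 3.14]. Speed limits (rad/s): [2.57, 2.57, 3.14, 3.14, 3.14, 3.14].

## Interface

Orientations are given as a unit quaternion [w, x, y, z].
In Python, from workcell import status, optics, hand_in, env gives the robot as it stands.
- The arm moves only by the shell command python3 -m handwheel 'ROWS' [FORCE]. ROWS is a JSON object whose one key "deltas" holds a list of rows, each a list of 5 numbers: the opening, from -1 (shut) to 1 (fully open), then the shift along the tool's x, y, z in units of 40 mm (1.0 is 40 mm), then the turn about the tool's z in units of 10 degrees (1.0 is 10 degrees). In form: {"deltas": [[jaw, x, y, z, roll], ...]}. A call has 1 to 20 rows; each row shifts and turns the commanded pose from where the row before left it, along the tool's axes as they then stand; what a row does not reach is not made up. A row lasts 1/8 s, in which the tool goes at most 62.5 mm and 10.7 degrees, less where a joint would pass 70% of its speed; a pose out of reach is approached as far as the arm can. A call is refused whole if a number of a shift passes 1 or a number of a turn 1, either way. A call with a gripper value outside its range is refused whole. The fingers move at their own pace and stop on an object; FORCE is the grip in N (left out, the last holds). Time passes only in rows, so rows that do not move let the fingers close. It gives the time, the measured TCP pose, the force, the opening and the grip force at its end, in the units of the state.
- status.get_state(): the state, without advancing time (a new reading comes with each control period).
- optics.read_camera(name): name is "side" or "top" or "wrist"; returns a dict with "frame" (420x560x3 uint8, red, green, blue), "depth" (420x560 float32, m along the optical axis (not along the pixel's ray), 0 where there is no reading), "vfov" (degrees; the focal length in pixels is half the picture's height over the tangent of half this angle, whatever the lens; pixels are square), "cx", "cy" (the principal point, pixels), "origin" and "attitude" of the camera in the world. Camera axes: x right, y down, z forward; pixel columns grow to the right and rows downward; lengths in m; the calibration is good to about 2 mm. A picture is of the moment at which its call begins.
- hand_in(): hands the job in; it is judged then, once.
The state is a dict: "clock": time; "joint_pos": joint angles; "qvel": joint speeds; "tau": joint torques, N m; "tcp_pos": TCP position; "orientation": TCP orientation; "wrist_force": force on the tool from outside, world axes, zero at the start; "ft_torque": the same for the moment, N m; "finger_gap": finger opening in m; "grip_force": force on a finger pad.
Only numpy, scipy, OpenCV 4.12 (cv2) and the standard library are available. Lean on these libraries where they do the work, as an engineer would, in place of code of your own. Each camera call takes 0.05 s, during which the arm holds its last target. There are 200 camera calls.

## Task

The cold-water stop valve under the sink has lost its handwheel: take the loose chromed wheel from the drip tray, put it over the bare spindle the same way up as it lies until it sits fully down on the shoulder, and then press the blue index cap onto the stud that stands up through the hub until it clicks home against the hub. Do not let go after the click: keep pressing firmly down on the cap, and finish while still holding it down like that. Leave the red cap and everything else in the tray where they are.

Things in the scene. Friction and masses are not known exactly. Their poses are not given: they have to be found in the camera images.
- wheel: Loose chromed handwheel, about 80 g, flat in the tray, right way up. Hub: 28 mm diameter, 20 mm high, 14.5 mm bore right through. Rim, on five spokes: 60 mm outer, 45 mm inner diameter, 3 to 15 mm above the hub's underside; grip it across the rim. Goes on in any rotation. Origin: centre of the hub's underside; z is its axis, up.
- blue_cap: Loose blue index cap, about 12 g, open side down in the tray: 28 mm diameter, 18 mm high, flat top. Inside its mouth a 3 mm thick lip of 9.5 mm bore, above it a 16 mm wide hollow, 15 mm deep from the mouth. Origin: centre of its open underside; z is its axis, up. Home, its underside lies on the hub's top; it fits in any rotation.
- red_cap: Spare red index cap of the same make, the same size as the blue one, in the tray beside it. The two may have changed places. Leave it alone.
- spindle_seat (a point): Centre of the shoulder at the foot of the bare, upright brass spindle of the cold valve, 100 mm above the cupboard floor; z up. The wheel's underside comes to rest here. The spindle is 13 mm thick for 15 mm above this point, then tapers to the 8 mm stud by 19 mm. With the wheel down, its hub's top is 20 mm above this point.
- stud_top (a point): Pointed tip (3.6 mm across) of the stud, 34.5 mm above spindle_seat. Its round snap bead of four sprung steel segments, 13.5 mm across, is centred 7.5 mm below the tip: pressed down, the cap's lip meets it with its underside about 31 mm above spindle_seat, resistance rises to some 8 to 15 N, then drops, and the cap jumps the last 5 mm home and is held.
- valve: The fixed brass valves and pipes, standing in other places from start to start. Origin: on the floor under the bare spindle, axes as the room's. Nuts under the shoulder: 31 mm across. 15 mm copper pipe along y, axis 50 mm up. A second valve, complete with wheel and red cap to 138 mm height, stands 150 mm to +x and 110 mm to -y; leave it alone.
- tray: Dark grey ribbed drip tray, 440 mm (its x) by 400 mm (its y), rim 22 mm high, rib tops 5 mm above the cupboard floor (what lies in the tray rests at this height). It does not slide. Origin: centre of its underside. Wheel and caps lie near its -y side, the brush beyond them to its +x, tub, shaker and bottle to its +y.
- tub: Grey flip-top tub, 95 mm diameter, 105 mm high, standing in the tray. Origin: centre of its underside. Leave it alone.
- shaker: Stainless steel shaker, 89 mm diameter, 201 mm high, standing in the tray. Origin: centre of its underside. Leave it alone.
- spray_bottle: Closed white spray bottle with a blue head, 55 by 86 mm, 233 mm high, standing in the tray. Origin: centre of its underside. Leave it alone.
- shoe_brush: Wooden-backed shoe brush, 165 by 52 mm, 44 mm high, lying on its bristles along its x. Origin: centre of its underside. Leave it alone.
- spatula: Blue silicone spatula, 252 mm long, lying along its x with the 48 mm wide blade to its +x, 12 mm high. Origin: middle of its length, underside. Leave it alone.
Things that resemble listed ones, but are neither listed nor needed, are in the scene too. What is meant by the blue_cap is not green, grey or white, and is the smaller of those in its own colour.

How it is judged:
On the way, in this order (a step that is already met when the one before it is completed fails the run):
1. the handwheel sits fully down on the spindle's shoulder, the blue cap not yet on (horizontal distance between wheel and spindle_seat below 0.004 m and z of wheel in the frame of spindle_seat between -0.003 and 0.003 m and angle between wheel's own z axis and vertical below 0.09 rad and horizontal distance between blue_cap and spindle_seat above 0.06 m), for 0.2 s.
2. the blue cap has clicked home on the stud, against the wheel's hub (horizontal distance between each of wheel, blue_cap and spindle_seat below 0.004 m and z of wheel in the frame of spindle_seat between -0.003 and 0.003 m and angle between wheel's own z axis and vertical below 0.09 rad and z of blue_cap in the frame of spindle_seat between 0.0165 and 0.0225 m and angle between blue_cap's own z axis and vertical below 0.12 rad), for 0.2 s.
At the end, for the whole second after the job is handed in: Wheel on the spindle (centred within 4 mm, within 3 mm of the shoulder, level within 5 degrees); blue cap home (centred within 4 mm, at most 2.5 mm above the hub, tilt under 7 degrees); the fingers still press it onto the hub with over 4 N through the last second (all of step 2 and contact force between blue_cap and wheel above 4 N and contact force between the fingers and blue_cap above 2 N); the arm keeps its last pose, push and grip.
It fails at once if another thing in the tray is shifted by more than 25 mm or knocked over (distance of any of red_cap, tub, shaker, spray_bottle, shoe_brush, spatula from where it was at the start of the episode above 0.025 m or angle between any of red_cap, tub, shaker, spray_bottle, shoe_brush, spatula's own z axis and vertical above 0.5 rad).
It also fails if it takes over 64 s, if anything falls off the work surface, if the arm or the gripper's body presses on something with over 40 N, if the wrist force passes 120 N, or if a joint passes its speed limit or range.

## Working session

There is one attempt and no reset: what is moved stays moved. The work goes in short steps, Python scripts to look and compute and a shell command to move; the robot and the scene stay as the last step left them, time stands still between calls to the robot, and variables do not carry over. Pictures are saved under pics/ and viewed, at most 10 in all, crops included, and the job is handed in when it is done.

```bash
mkdir -p pics
cat > h.py <<'E'
import numpy as np, cv2
from workcell import status, optics, env
from scipy.spatial.transform import Rotation as R
def Rq(q): return R.from_quat([q[1],q[2],q[3],q[0]]).as_matrix()
def cam(n):
    c=optics.read_camera(n); c['f']=c['frame'].shape[0]/2/np.tan(np.radians(c['vfov'])/2)
    a=np.array(c['attitude']); c['R']=a if a.shape==(3,3) else Rq(a); c['o']=np.array(c['origin']); return c
def ray(c,u,v): return c['R']@np.array([(u-c['cx'])/c['f'],(v-c['cy'])/c['f'],1.])
def plane(c,u,v,z):
    d=ray(c,u,v); return c['o']+d*(z-c['o'][2])/d[2]
def pt(c,u,v): return c['o']+ray(c,u,v)*c['depth'][int(round(v)),int(round(u))]
def cloud(c):
    v,u=np.mgrid[:420,:560]; d=c['depth']
    P=np.stack([(u-c['cx'])/c['f']*d,(v-c['cy'])/c['f']*d,d],-1)@c['R'].T+c['o']; P[d==0]=np.nan; return P
def save(n,im): cv2.imwrite('pics/'+n,im[...,::-1])
E
python3 - <<'E'
from h import *
s=status.get_state(); print({k:np.round(v,3) for k,v in s.items()}, env.tip_reach)
t=cam('top'); w=cam('side'); save('a.png',np.hstack([cv2.resize(t['frame'],(400,300)),cv2.resize(w['frame'],(400,300))]))
save('t.png',t['frame']); save('s.png',w['frame'])
for c in (t,w): print(c['o'],c['attitude'],c['vfov'],c['cx'],c['cy'])
E
```

```text
{'clock': np.float64(0.0), 'joint_pos': array([-1.273,  0.314,  0.045,  1.304,  0.   ,  1.431]), 'qvel': array([ 0.   ,  0.001,  0.   , -0.002,  0.002,  0.   ]), 'tau': array([-0.0000e+00, -4.8062e+01,  2.9854e+01,  1.9000e-02, -0.0000e+00,
       -0.0000e+00]), 'tcp_pos': array([ 0.244, -0.52 ,  0.303]), 'orientation': array([-0.001,  0.976,  0.217, -0.   ]), 'wrist_force': array([0.106, 0.061, 0.753]), 'ft_torque': array([-0.022,  0.06 , -0.043]), 'grip_force': np.float64(0.0), 'finger_gap': np.float64(0.085)} 0.0726
[0.46260716 0.06895347 1.00582194] [-0.050913    0.70904815 -0.70146702  0.05101574] 53.181237317609614 281.82316367536396 211.8934195635254
[0.47763926 0.70644325 0.68527077] [ 0.03988074 -0.0712348   0.90786814 -0.41123056] 53.77952721721964 285.4512310022713 203.31699271196868
```

View pics/t.png

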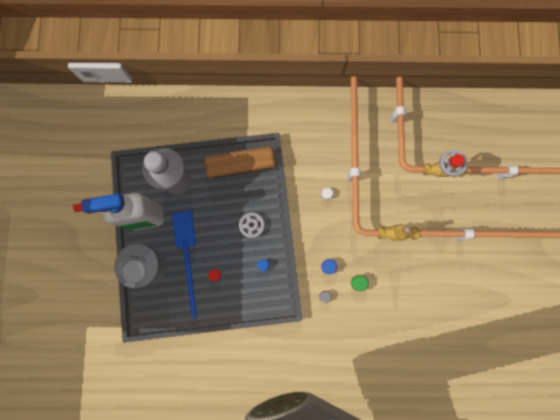

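View pics/s.png

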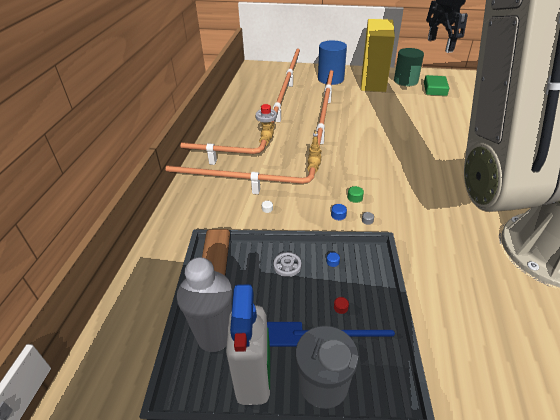

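The top view shows the wheel at (252,225), the blue cap at (263,265), the red cap at (215,275) and the bare spindle near (405,231). The side view shows the wheel at (287,264), the blue cap at (333,259) and the spindle at about (315,145). The larger blue cap outside the tray, at (330,266) in the top view, is a decoy.

```bash
cat > m.py <<'E'
from h import *
def two(c1,p1,c2,p2):
    d1=ray(c1,*p1);d2=ray(c2,*p2);A=np.stack([d1,-d2],1);s=np.linalg.lstsq(A,c2['o']-c1['o'],rcond=None)[0]
    a=c1['o']+d1*s[0];b=c2['o']+d2*s[1];return (a+b)/2,np.linalg.norm(a-b)
def blob(c,lo,hi,near,r=14):
    h=cv2.cvtColor(c['frame'],cv2.COLOR_RGB2HSV); m=cv2.inRange(h,lo,hi); k=np.zeros_like(m); cv2.circle(k,near,r,255,-1); m&=k
    n,l,st,ce=cv2.connectedComponentsWithStats(m); i=1+np.argmax(st[1:,4]); return ce[i],st[i]
E
python3 - <<'E'
from m import *
t=cam('top'); s=cam('side')
B=((100,120,60),(130,255,255))
bt,bs=blob(t,*B,(263,265)),blob(s,*B,(333,259)); print(bt,bs,two(t,bt[0],s,bs[0]))
print('cap top by plane',plane(t,*bt[0],.023),plane(s,*bs[0],.02))
G=((0,0,110),(179,70,255))
wt,ws=blob(t,*G,(252,225),17),blob(s,*G,(287,264),19); print(wt,ws,two(t,wt[0],s,ws[0]),plane(t,*wt[0],.02))
for c,n in((t,'t'),(s,'s')):
    P=cloud(c)
    for nm,cc in(('wheel',wt[0] if n=='t' else ws[0]),('cap',bt[0] if n=='t' else bs[0])):
        u,v=map(int,cc); Q=P[v-20:v+21,u-20:u+21].reshape(-1,3); Q=Q[Q[:,2]>.012]; print(n,nm,len(Q),np.nanmin(Q,0),np.nanmax(Q,0),np.median(Q,0))
    # spindle
    u,v=(405,231) if n=='t' else (315,145)
    Q=P[v-35:v+36,u-35:u+36].reshape(-1,3); Q=Q[(Q[:,2]>.09)&(Q[:,2]<.2)]; print(n,'spindle',len(Q),np.round(Q[np.argsort(Q[:,2])][::3],4))
a=cv2.resize(t['frame'][190:270,360:460],(400,320),interpolation=3); b=cv2.resize(s['frame'][100:180,265:365],(400,320),interpolation=3)
save('b.png',np.hstack([a,b]))
E
```

```text
(array([262.58181818, 264.86363636]), array([257, 260,  12,  11, 110], dtype=int32)) (array([332.79761905, 259.03571429]), array([326, 252,  14,  15, 168], dtype=int32)) (array([0.4814529 , 0.11340341, 0.01316992]), np.float64(0.0015596995659106765))
cap top by plane [0.48049408 0.11297209 0.023     ] [0.48218599 0.11940858 0.02      ]
(array([250.99772727, 224.72272727]), array([239, 212,  26,  27, 440], dtype=int32)) (array([287.01875   , 264.13541667]), array([274, 252,  27,  25, 480], dtype=int32)) (array([0.57573064, 0.14260047, 0.01381341]), np.float64(0.0012537249544867582)) [0.57439863 0.1421131  0.02      ]
t wheel 383 [0.54776088 0.11361171 0.01238551] [0.60533366 0.17096655 0.02882233] [0.57539229 0.14271783 0.01919645]
t cap 113 [0.46864634 0.1003719  0.01235877] [0.49423887 0.12632979 0.02687458] [0.4823915  0.11408033 0.02190979]
t spindle 96 [[ 0.5473 -0.1937  0.0913]
 [ 0.5558 -0.1849  0.0925]
 [ 0.5516 -0.2021  0.0928]
 [ 0.558  -0.1848  0.093 ]
 [ 0.5514 -0.1887  0.094 ]
 [ 0.5535 -0.1865  0.0943]
 [ 0.5556 -0.1864  0.0949]
 [ 0.5514 -0.2035  0.0956]
 [ 0.5665 -0.19
[... 989 characters left out ...]
 0.5634 -0.1846  0.0943]
 [ 0.5533 -0.1856  0.0945]
 [ 0.5608 -0.1836  0.0952]
 [ 0.5535 -0.1876  0.0962]
 [ 0.5518 -0.1954  0.0974]
 [ 0.565  -0.1969  0.0983]
 [ 0.5587 -0.1868  0.0993]
 [ 0.556  -0.1857  0.1003]
 [ 0.5516 -0.1908  0.1035]
 [ 0.5519 -0.1936  0.1047]
 [ 0.5589 -0.1867  0.1054]
 [ 0.5566 -0.1888  0.1073]
 [ 0.5618 -0.1884  0.11  ]
 [ 0.554  -0.1866  0.1119]
 [ 0.5618 -0.1884  0.113 ]
 [ 0.5541 -0.1873  0.1144]
 [ 0.5594 -0.1887  0.116 ]
 [ 0.5568 -0.1879  0.1168]
 [ 0.5521 -0.1903  0.1186]
 [ 0.5572 -0.1899  0.1214]
 [ 0.5547 -0.1896  0.1247]
 [ 0.5626 -0.1915  0.1258]
 [ 0.5552 -0.1929  0.1285]
 [ 0.5631 -0.1948  0.1296]
 [ 0.5525 -0.1899  0.1306]
 [ 0.5558 -0.1966  0.132 ]]
```

View pics/b.png

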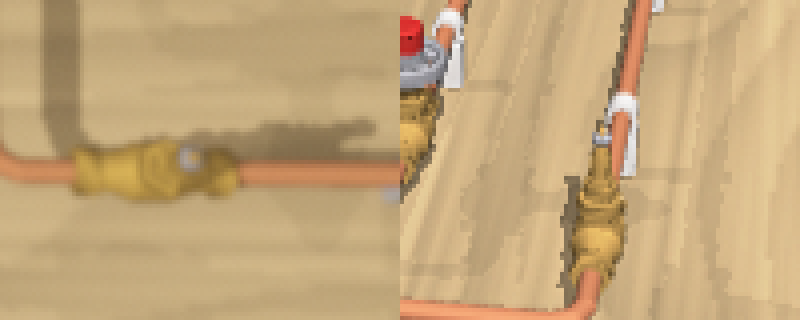

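The crops show the bare spindle: the silver stud tip is at about top-view (407,229), and it is upright in the side view. Next I'll move above the wheel and refine the measurements with the wrist camera.

```bash
cat > go.py <<'E'
import sys; from h import *
# python3 go.py x y z yaw_deg -> total tool-frame deltas in row units
x,y,z,yaw=map(float,sys.argv[1:]); s=status.get_state(); Rm=Rq(s['orientation']); p=np.array(s['tcp_pos'])
y0=np.degrees(np.arctan2(Rm[1,0],Rm[0,0])); c,sn=np.cos(np.radians(yaw)),np.sin(np.radians(yaw))
F=np.array([[c,sn,0],[sn,-c,0],[0,0,-1]]).T
d=np.array([x,y,z])-p
print('yaw',y0.round(2),'roll units',round((y0-yaw)/10,3),'shift after roll',(F.T@d/.04).round(3),'tcp',p.round(4),'F',np.round(s['wrist_force'],1),'gap',round(float(s['finger_gap']),4),'t',s['clock'],'tilt',(Rm[:,2]).round(4))
E
python3 -m handwheel '{"deltas":[[1,0,0,0,-1],[1,0,0,0,-1],[1,0,0,0,0]]}'; python3 go.py .5757 .1425 .28 45
```

```text
clock: 0.57
tcp_pos: [0.2437, -0.5207, 0.3037]
orientation: [-0.0, 0.924, 0.382, 0.0]
wrist_force: [0.3, -0.1, 0.0]
finger_gap: 0.0856
grip_force: 0.0
yaw 44.97 roll units -0.003 shift after roll [17.592 -5.855  0.592] tcp [ 0.2437 -0.5207  0.3037] F [ 0.3 -0.1  0. ] gap 0.0856 t 0.575 tilt [-1.e-04  4.e-04 -1.e+00]
```

```bash
python3 -m handwheel '{"deltas":[[1,1,-0.333,0,0],[1,1,-0.333,0,0],[1,1,-0.333,0,0],[1,1,-0.333,0,0],[1,1,-0.333,0,0],[1,1,-0.333,0,0],[1,1,-0.333,0,0],[1,1,-0.333,0,0],[1,1,-0.333,0,0],[1,1,-0.333,0,0],[1,1,-0.333,0,0],[1,1,-0.333,0,0],[1,1,-0.333,0,0],[1,1,-0.333,0,0],[1,1,-0.333,0,0],[1,1,-0.333,0,0],[1,1,-0.333,0,0],[1,0.6,-0.2,0.6,0],[1,0,0,0,0]]}'; python3 go.py .5757 .1425 .28 45
python3 - <<'E'
from h import *
c=cam('wrist'); save('w1.png',c['frame']); print(c['o'],c['R'],c['vfov'])
E
```

```text
clock: 2.95
tcp_pos: [0.5742, 0.1446, 0.2775]
orientation: [-0.001, 0.924, 0.383, -0.002]
wrist_force: [-0.2, 0.3, 0.2]
finger_gap: 0.0851
grip_force: 0.0
yaw 45.06 roll units 0.006 shift after roll [-0.012  0.064 -0.062] tcp [0.5742 0.1446 0.2775] F [-0.2  0.3  0.2] gap 0.0851 t 2.95 tilt [-3.9e-03 -5.0e-04 -1.0e+00]
[0.62694423 0.1987296  0.34742236] [[ 0.70721987 -0.67510022 -0.20995178]
 [-0.70698753 -0.67654835 -0.20603632]
 [-0.00294736  0.29414627 -0.95575587]] 59.72207240811889
```

View pics/w1.png

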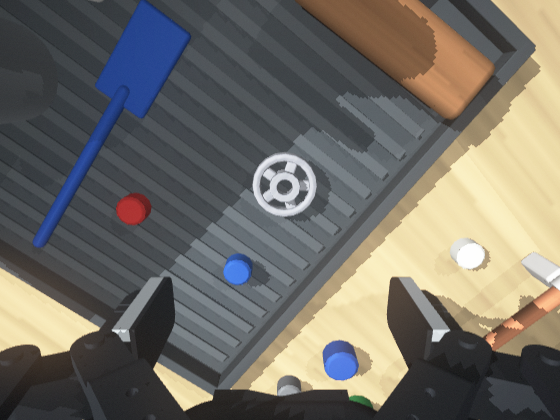

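The wrist view has the wheel at (284,185), the blue cap at (238,269) and the red cap at (133,209).

Run:
```python
from m import *
t=cam('top'); s=cam('side'); w=cam('wrist'); P=cloud(w)
def ring(c,near,r):
    g=cv2.inRange(cv2.cvtColor(c['frame'],cv2.COLOR_RGB2HSV),(0,0,125),(179,50,255)); k=np.zeros_like(g); cv2.circle(k,near,r,255,-1)
    cn=max(cv2.findContours(g&k,cv2.RETR_EXTERNAL,cv2.CHAIN_APPROX_NONE)[0],key=cv2.contourArea); return cv2.fitEllipse(cv2.convexHull(cn))
e=[ring(w,(284,185),36),ring(s,(287,264),19)]; print(e)
print('wheel w+s',two(w,e[0][0],s,e[1][0]),plane(w,*e[0][0],.017))
u,v=map(int,e[0][0]); Q=P[v-40:v+41,u-40:u+41].reshape(-1,3)
rim=Q[(Q[:,2]>.0165)&(Q[:,2]<.03)]; (cx,cy),r=cv2.minEnclosingCircle((rim[:,:2]*1000).astype(np.float32)); print('depth circle',cx,cy,r,'hub/rim z pct',np.percentile(rim[:,2],[10,50,90,98]))
b=blob(w,(100,120,60),(130,255,255),(238,269),22); bs=blob(s,(100,120,60),(130,255,255),(333,259))
print('cap',b,two(w,b[0],s,bs[0]),plane(w,*b[0],.015))
u,v=map(int,b[0]); Q=P[v-25:v+26,u-25:u+26].reshape(-1,3); Q=Q[Q[:,2]>.019]; (cx,cy),r=cv2.minEnclosingCircle((Q[:,:2]*1000).astype(np.float32)); print('cap circle',cx,cy,r,np.median(Q,0))
```

```text
[((280.80511474609375, 185.34158325195312), (63.39352035522461, 68.86772155761719), 10.82536792755127), ((287.1287536621094, 264.17626953125), (24.4388370513916, 27.70570182800293), 90.63109588623047)]
wheel w+s (array([0.57500751, 0.14401031, 0.0160627 ]), np.float64(0.0018052145674959232)) [0.57432048 0.14376855 0.017     ]
depth circle 576.194580078125 144.35411071777344 29.798667907714844 hub/rim z pct [0.01755095 0.01951524 0.02487583 0.02577547]
cap (array([235.62429379, 267.57485876]), array([221, 252,  29,  32, 708], dtype=int32)) (array([0.48239049, 0.11602464, 0.0159217 ]), np.float64(0.00047909661853724766)) [0.48221531 0.11594948 0.015     ]
cap circle 482.1352233886719 115.96144104003906 14.07204532623291 [0.48324328 0.11631707 0.0225078 ]
```

```bash
python3 go.py .5757 .1438 .079 45
```

```text
yaw 44.97 roll units -0.003 shift after roll [ 0.039 -0.007  5.042] tcp [0.5748 0.1425 0.2807] F [ 0.5 -0.1  0.2] gap 0.0851 t 3.15 tilt [ 7.e-04 -2.e-04 -1.e+00]
```

```bash
python3 -m handwheel '{"deltas":[[1,0.04,0,1,0],[1,0,0,1,0],[1,0,0,1,0],[1,0,0,0.8,0],[1,0,0,0.6,0],[1,0,0,0.4,0],[1,0,0,0.25,0],[1,0,0,0,0],[1,0,0,0,0]]}' 40; python3 go.py .5757 .1438 .079 45
python3 -m handwheel '{"deltas":[[-0.2,0,0,0,0],[-0.2,0,0,0,0],[-0.2,0,0,0,0],[-0.2,0,0,0,0],[-0.2,0,0,0,0]]}' 40; python3 go.py .5757 .1438 .079 45
python3 - <<'E'
from h import *
save('w2.png',cam('wrist')['frame'])
E
```

```text
clock: 4.28
tcp_pos: [0.5766, 0.1444, 0.0788]
orientation: [0.0, 0.924, 0.383, 0.001]
wrist_force: [1.6, 0.1, 0.3]
finger_gap: 0.085
grip_force: 0.0
yaw 45.08 roll units 0.008 shift after roll [-0.027 -0.006 -0.004] tcp [0.5766 0.1444 0.0788] F [1.6 0.1 0.3] gap 0.085 t 4.275 tilt [ 1.6e-03  1.0e-04 -1.0e+00]
clock: 4.9
tcp_pos: [0.5765, 0.1445, 0.0792]
orientation: [0.0, 0.924, 0.383, 0.001]
wrist_force: [-1.8, 0.3, 5.9]
finger_gap: 0.0587
grip_force: 41.9
yaw 45.09 roll units 0.009 shift after roll [-0.026 -0.001  0.005] tcp [0.5765 0.1445 0.0792] F [-1.8  0.3  5.9] gap 0.0587 t 4.9 tilt [ 0.0017 -0.     -1.    ]
```

View pics/w2.png

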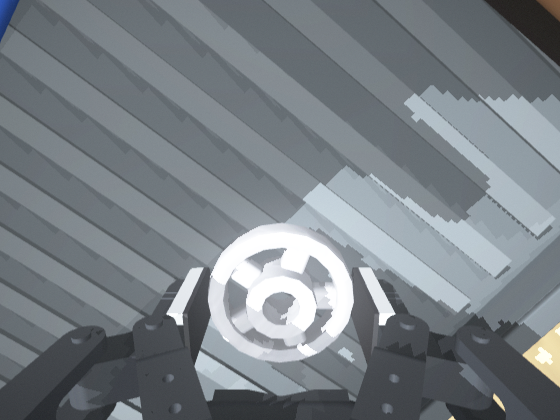

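The wheel is gripped in the jaws: rim at about (282,291), hub at about (278,305), gap 58.7 mm. Next I'll lift it and travel to a viewpoint beside the spindle.

```bash
python3 -m handwheel '{"deltas":[[-0.2,0,0,-0.3,0],[-0.2,0,0,-0.7,0],[-0.2,0,0,-1,0],[-0.2,0,0,-1,0],[-0.2,0,0,-1,0],[-0.2,0,0,-1,0],[-0.2,0,0,0,0],[-0.2,0,0,0,0]]}' 60; python3 go.py .51 -.24 .28 45
python3 - <<'E'
from m import *
w=cam('wrist'); P=cloud(w); s=status.get_state(); L=(P-np.array(s['tcp_pos']))@Rq(s['orientation'])
Q=L[(L[...,2]>.04)&(L[...,2]<.085)&(abs(L[...,1])<.027)&(abs(L[...,0])<.05)]
print(len(Q),Q.min(0),Q.max(0),np.percentile(Q[:,2],[2,10,50,90]))
hub=Q[(Q[:,2]<np.percentile(Q[:,2],1)+.003)]; print('hub',len(hub),hub.mean(0),hub.min(0),hub.max(0))
np.save('L.npy',L)
E
```

```text
clock: 5.95
tcp_pos: [0.5757, 0.1444, 0.2777]
orientation: [0.0, 0.924, 0.383, -0.0]
wrist_force: [-0.1, -0.1, -1.1]
finger_gap: 0.0574
grip_force: 64.1
yaw 45.09 roll units 0.009 shift after roll [-7.956  5.634 -0.058] tcp [0.5757 0.1444 0.2777] F [-0.1 -0.1 -1.1] gap 0.0574 t 5.95 tilt [-2.e-04 -1.e-04 -1.e+00]
14113 [-0.03044139 -0.02699848  0.05157655] [0.0297071  0.02699803 0.0738348 ] [0.05301789 0.05377924 0.05931813 0.06446553]
hub 2735 [ 0.00036011 -0.00081792  0.05380307] [-0.01453329 -0.01434534  0.05157655] [0.01364591 0.01294961 0.05579764]
```

```bash
python3 -m handwheel '{"deltas":[[-0.2,-1,0.7,0,0],[-0.2,-1,0.7,0,0],[-0.2,-1,0.7,0,0],[-0.2,-1,0.7,0,0],[-0.2,-1,0.7,0,0],[-0.2,-1,0.7,0,0],[-0.2,-1,0.7,0,0],[-0.2,-1,0.7,0,0],[-0.2,0,0,0,0],[-0.2,0,0,0,0]]}'; python3 go.py .51 -.24 .28 45
python3 - <<'E'
from m import *
w=cam('wrist'); P=cloud(w); save('w3.png',w['frame']); s=status.get_state()
# stud candidates
m=(P[...,2]>.10)&(P[...,2]<.14)&(np.hypot(P[...,0]-.557,P[...,1]+.193)<.02)
v,u=np.nonzero(m); Q=P[m]; print(len(Q),u.min(),u.max(),v.min(),v.max())
for a,b in((.100,.107),(.107,.114),(.115,.122),(.122,.13),(.13,.14)):
    q=Q[(Q[:,2]>=a)&(Q[:,2]<b)]
    if len(q): print(a,len(q),q.mean(0),q.min(0),q.max(0))
i=Q[:,2].argsort()[-8:]; print(u[i],v[i],Q[i])
L=np.load('L.npy'); Q=L[(L[...,2]>.04)&(L[...,2]<.085)&(abs(L[...,1])<.027)&(abs(L[...,0])<.05)]
r=np.hypot(Q[:,0],Q[:,1]); q=Q[(r>.024)&(r<.0275)&(Q[:,2]<.0615)&(Q[:,2]>.055)]; c=np.linalg.lstsq(np.c_[q[:,:2],np.ones(len(q))],q[:,2],rcond=None)[0]; print('rim plane',len(q),c)
E
```

```text
clock: 7.25
tcp_pos: [0.508, -0.2399, 0.2765]
orientation: [-0.001, 0.924, 0.383, -0.001]
wrist_force: [-0.5, -0.3, -0.4]
finger_gap: 0.0576
grip_force: 64.2
yaw 45.05 roll units 0.005 shift after roll [ 0.035  0.037 -0.087] tcp [ 0.508  -0.2399  0.2765] F [-0.5 -0.3 -0.4] gap 0.0576 t 7.25 tilt [-0.0023  0.0019 -1.    ]
487 273 298 100 126
0.1 74 [ 0.5577977  -0.18975194  0.10070902] [ 0.54882071 -0.20081664  0.10001618] [ 0.56548701 -0.18452552  0.10577675]
0.107 5 [ 0.55846473 -0.18992552  0.11219053] [ 0.55030067 -0.19301566  0.1097131 ] [ 0.56400132 -0.18633727  0.11375959]
0.115 7 [ 0.55850678 -0.18854747  0.11572673] [ 0.55371146 -0.19314651  0.11500355] [ 0.56351688 -0.18627885  0.11744852]
0.122 144 [ 0.55730646 -0.19255599  0.12904559] [ 0.55134691 -0.1987697   0.1266475 ] [ 0.56303328 -0.18703223  0.12997815]
0.13 252 [ 0.55715299 -0.19294616  0.13198408] [ 0.55188573 -0.19818454  0.13001442] [ 0.56258045 -0.18747105  0.13605242]
[285 288 286 288 288 286 283 287] [118 117 116 116 112 112 114 114] [[ 0.55557542 -0.19360445  0.13507412]
 [ 0.55714627 -0.19440443  0.13514214]
 [ 0.55674015 -0.19322086  0.13536961]
 [ 0.55753143 -0.19400742  0.1354603 ]
 [ 0.55904713 -0.19246875  0.13568164]
 [ 0.55826141 -0.19168082  0.13573867]
 [ 0.55632604 -0.19126004  0.13582958]
 [ 0.55790298 -0.19282704  0.13605242]]
rim plane 3288 [-0.00474441  0.00976745  0.05882949]
```

View pics/w3.png

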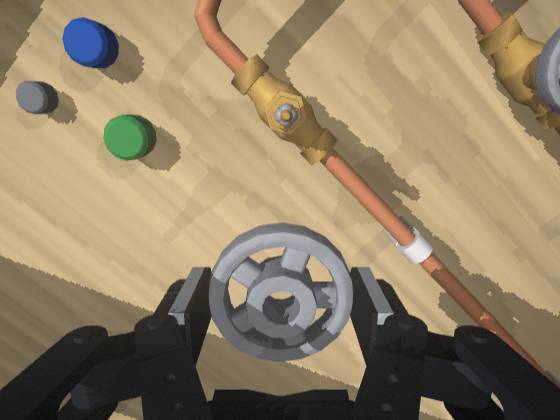

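The wheel hub is held at about (281,303). The spindle stud is at (286,115), which I measure as (0.5572, -0.193) with its tip at about z 0.135. Next I'll hover above it.

```bash
python3 go.py .558 -.1932 .222 45; python3 -m handwheel '{"deltas":[[-0.2,0.7,0,0,0],[-0.2,0.7,0,0,0],[-0.2,0.3,0.035,0.4,0],[-0.2,0,0,0.5,0],[-0.2,0,0,0.4,0],[-0.2,0,0,0,0],[-0.2,0,0,0,0]]}'; python3 go.py .558 -.1932 .222 45
python3 - <<'E'
from m import *
w=cam('wrist'); s=cam('side'); a=cv2.resize(w['frame'][230:370,200:360],(400,350),interpolation=3); b=cv2.resize(s['frame'][80:180,258:372],(400,350),interpolation=3)
save('w4.png',np.hstack([a,b]))
E
```

```text
yaw 45.11 roll units 0.011 shift after roll [1.697 0.062 1.371] tcp [ 0.5083 -0.2394  0.2769] F [ 0.4 -0.5 -1.5] gap 0.0576 t 7.3 tilt [-0.0018  0.0015 -1.    ]
clock: 8.18
tcp_pos: [0.5576, -0.1934, 0.2261]
orientation: [0.0, 0.924, 0.383, 0.0]
wrist_force: [-0.1, 0.0, -0.1]
finger_gap: 0.0581
grip_force: 64.2
yaw 45.07 roll units 0.007 shift after roll [0.01  0.003 0.104] tcp [ 0.5576 -0.1934  0.2261] F [-0.1  0.  -0.1] gap 0.0581 t 8.175 tilt [ 2.e-04 -3.e-04 -1.e+00]
```

View pics/w4.png

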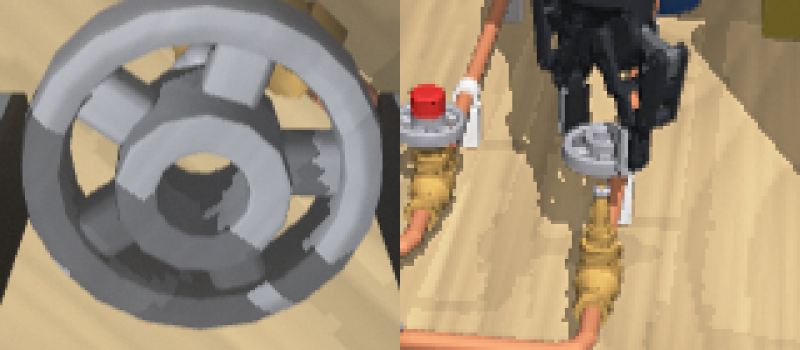

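The wheel hovers level just above the stud, and the side crop shows the stud tip under the hub. I'll lower it slowly and watch the force.

```bash
python3 -m handwheel '{"deltas":[[-0.2,0.01,0,0.25,0],[-0.2,0,0,0.2,0],[-0.2,0,0,0.15,0],[-0.2,0,0,0.15,0],[-0.2,0,0,0,0]]}'; python3 go.py .558 -.1932 .1735 45; python3 -m handwheel '{"deltas":[[-0.2,0,0,0.15,0],[-0.2,0,0,0.12,0],[-0.2,0,0,0,0]]}';  python3 go.py .558 -.1932 .1735 45
```

```text
clock: 8.9
tcp_pos: [0.5578, -0.1929, 0.1953]
orientation: [-0.0, 0.924, 0.383, -0.0]
wrist_force: [0.1, 0.1, -1.0]
finger_gap: 0.0577
grip_force: 64.2
yaw 45.08 roll units 0.008 shift after roll [-0.001  0.008  0.544] tcp [ 0.5578 -0.1929  0.1953] F [ 0.1  0.1 -1. ] gap 0.0577 t 8.9 tilt [-6.e-04  1.e-04 -1.e+00]
clock: 9.28
tcp_pos: [0.5578, -0.1929, 0.1846]
orientation: [-0.0, 0.924, 0.383, -0.0]
wrist_force: [0.1, -1.2, -0.4]
finger_gap: 0.0576
grip_force: 64.2
yaw 45.08 roll units 0.008 shift after roll [-0.002  0.008  0.279] tcp [ 0.5578 -0.1929  0.1846] F [ 0.1 -1.2 -0.4] gap 0.0576 t 9.275 tilt [-3.e-04  1.e-04 -1.e+00]
```

```bash
python3 -m handwheel '{"deltas":[[-0.2,0,0,0.12,0],[-0.2,0,0,0.12,0],[-0.2,0,0,0,0]]}';  python3 -m handwheel '{"deltas":[[-0.2,0,0,0.07,0],[-0.2,0,0,0,0]]}'; python3 go.py .558 -.1932 .1735 45
```

```text
clock: 9.65
tcp_pos: [0.5578, -0.1929, 0.175]
orientation: [-0.0, 0.924, 0.383, -0.0]
wrist_force: [-0.5, -0.2, -0.1]
finger_gap: 0.058
grip_force: 64.2
clock: 9.9
tcp_pos: [0.558, -0.193, 0.1743]
orientation: [0.001, 0.924, 0.383, 0.0]
wrist_force: [-2.7, 1.5, 8.6]
finger_gap: 0.0577
grip_force: 65.1
yaw 45.09 roll units 0.009 shift after roll [-0.004  0.004  0.02 ] tcp [ 0.558  -0.193   0.1743] F [-2.7  1.5  8.6] gap 0.0577 t 9.9 tilt [ 1.1e-03 -8.0e-04 -1.0e+00]
```

The wheel is seated on the shoulder with 8.6 N. I'll release, rise and check the fit.

```bash
python3 -m handwheel '{"deltas":[[0.2,0,0,-0.03,0],[1,0,0,0,0],[1,0,0,0,0],[1,0,0,0,0],[1,0,0,-0.3,0],[1,0,0,-0.6,0],[1,0,0,-0.9,0],[1,0,0,-0.9,0],[1,0,0,0,0]]}'; python3 go.py .4824 .116 .25 45
python3 - <<'E'
from m import *
w=cam('wrist'); P=cloud(w); save('w5.png',w['frame'])
Q=P[(np.hypot(P[...,0]-.557,P[...,1]+.193)<.036)&(P[...,2]>.098)]
r=Q[(Q[:,2]>.111)&(Q[:,2]<.117)]; (x,y),R_=cv2.minEnclosingCircle((r[:,:2]*1000).astype(np.float32)); print('rim',len(r),x,y,R_,np.median(r[:,2]))
d=np.hypot(Q[:,0]-x/1000,Q[:,1]-y/1000)
h=Q[(d>.008)&(d<.013)&(Q[:,2]>.115)]; print('hub top',np.median(h[:,2]))
b=Q[(d<.009)&(Q[:,2]>.124)]; print('bead',len(b),b.min(0),b.max(0),(b.min(0)+b.max(0))/2)
E
```

```text
clock: 11.02
tcp_pos: [0.5594, -0.1936, 0.2863]
orientation: [0.003, 0.924, 0.383, 0.002]
wrist_force: [-0.4, 0.3, 0.1]
finger_gap: 0.0847
grip_force: 0.0
yaw 45.09 roll units 0.009 shift after roll [ 4.113 -6.835  0.907] tcp [ 0.5594 -0.1936  0.2863] F [-0.4  0.3  0.1] gap 0.0847 t 11.025 tilt [ 0.0066 -0.0034 -1.    ]
rim 3275 556.7537841796875 -192.35748291015625 29.88383674621582 0.11413009519212694
hub top 0.28726758933897406
bead 289 [ 0.55096721 -0.19881685  0.12565609] [ 0.56311603 -0.18680808  0.13552843] [ 0.55704162 -0.19281246  0.13059226]
```

The wheel is seated: rim top z is 0.114, and it is centred on the spindle at (0.557, -0.1927). Now for the blue cap.

```bash
python3 -m handwheel '{"deltas":[[1,0.587,-0.976,0,0],[1,0.587,-0.976,0,0],[1,0.587,-0.976,0,0],[1,0.587,-0.976,0,0],[1,0.587,-0.976,0,0],[1,0.587,-0.976,0.3,0],[1,0.587,-0.976,0.6,0],[1,0,0,0.6,0],[1,0,0,0,0],[1,0,0,0,0]]}'; python3 go.py .4823 .116 .08 45
python3 - <<'E'
from m import *
w=cam('wrist'); P=cloud(w)
m=cv2.inRange(cv2.cvtColor(w['frame'],cv2.COLOR_RGB2HSV),(100,120,50),(130,255,255))>0
Q=P[m&(np.hypot(P[...,0]-.482,P[...,1]-.116)<.03)&(P[...,2]>.019)]; (x,y),r=cv2.minEnclosingCircle((Q[:,:2]*1000).astype(np.float32)); print(len(Q),x,y,r,np.median(Q[:,2]))
E
```

```text
clock: 12.32
tcp_pos: [0.4806, 0.1161, 0.2221]
orientation: [0.0, 0.924, 0.383, -0.0]
wrist_force: [-0.4, -0.5, 0.8]
finger_gap: 0.0854
grip_force: 0.0
yaw 45.05 roll units 0.005 shift after roll [0.029 0.032 3.553] tcp [0.4806 0.1161 0.2221] F [-0.4 -0.5  0.8] gap 0.0854 t 12.325 tilt [-3.e-04 -2.e-04 -1.e+00]
978 481.75860595703125 115.64057159423828 13.968083381652832 0.022610181646954636
```

```bash
python3 -m handwheel '{"deltas":[[1,0.02,0.028,0.9,0],[1,0,0,0.9,0],[1,0,0,0.8,0],[1,0,0,0.55,0],[1,0,0,0.3,0],[1,0,0,0.1,0],[1,0,0,0,0],[-0.2,0,0,0,0],[-0.5,0,0,0,0],[-0.8,0,0,0,0],[-0.8,0,0,0,0],[-0.8,0,0,0,0],[-0.8,0,0,0,0]]}' 60; python3 go.py .4819 .1158 .08 45
python3 -m handwheel '{"deltas":[[-0.8,0,0,0,0],[-0.8,0,0,-0.3,0],[-0.8,0,0,-0.8,0],[-0.8,0,0,-1,0],[-0.8,0,0,-1,0],[-0.8,0,0,-1,0],[-0.8,0,0,-0.9,0],[-0.8,0,0,0,0],[-0.8,0,0,0,0]]}' 110
python3 - <<'E'
from m import *
w=cam('wrist'); P=cloud(w); s=status.get_state(); L=(P-np.array(s['tcp_pos']))@Rq(s['orientation'])
m=cv2.inRange(cv2.cvtColor(w['frame'],cv2.COLOR_RGB2HSV),(100,100,40),(130,255,255))>0
Q=L[m&(L[...,2]>.04)&(L[...,2]<.09)&(np.hypot(L[...,0],L[...,1])<.03)]; z=np.median(Q[:,2]); T=Q[abs(Q[:,2]-np.percentile(Q[:,2],20))<.002]
print(len(Q),len(T),np.percentile(Q[:,2],[1,20,50,90,99]),T.min(0),T.max(0),(T.min(0)+T.max(0))/2,np.linalg.lstsq(np.c_[T[:,:2],np.ones(len(T))],T[:,2],rcond=None)[0])
save('w6.png',w['frame'][190:400,140:420])
E
python3 go.py .557 -.1928 .26 45
```

```text
clock: 14.0
tcp_pos: [0.4821, 0.1163, 0.0806]
orientation: [0.0, 0.924, 0.383, 0.0]
wrist_force: [-1.1, -0.6, 5.4]
finger_gap: 0.0259
grip_force: 59.1
yaw 45.09 roll units 0.009 shift after roll [-0.012  0.005  0.014] tcp [0.4821 0.1163 0.0806] F [-1.1 -0.6  5.4] gap 0.0259 t 14.0 tilt [ 9.e-04  0.e+00 -1.e+00]
clock: 15.12
tcp_pos: [0.4815, 0.1162, 0.2797]
orientation: [0.0, 0.924, 0.383, -0.0]
wrist_force: [-0.3, 0.3, -0.4]
finger_gap: 0.0239
grip_force: 108.5
3936 2888 [0.05607427 0.05702131 0.05769842 0.06712872 0.07383454] [-0.01315012 -0.01300531  0.05530226] [0.01380949 0.01114409 0.05902039] [ 0.00032968 -0.00093061  0.05716132] [ 0.01268049 -0.00092132  0.05742037]
yaw 45.08 roll units 0.008 shift after roll [-4.121  6.801  0.477] tcp [0.4812 0.1161 0.2791] F [ 0.   0.7 -0.7] gap 0.0241 t 15.175 tilt [-1.5e-03 -2.0e-04 -1.0e+00]
```

View pics/w6.png

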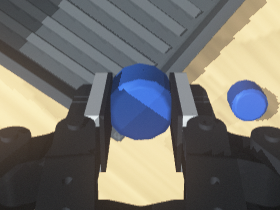

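The blue cap is held upright between the pads, with its centre at (140,100) in the crop. Next I'll carry it over the stud.

```bash
python3 -m handwheel '{"deltas":[[-0.8,-0.59,0.975,0,0],[-0.8,-0.59,0.975,0,0],[-0.8,-0.59,0.975,0,0],[-0.8,-0.59,0.975,0,0],[-0.8,-0.59,0.975,0,0],[-0.8,-0.59,0.975,0,0],[-0.8,-0.59,0.975,0.3,0],[-0.8,0,0,0.6,0],[-0.8,0,0,0.4,0],[-0.8,0,0,0,0],[-0.8,0,0,0,0]]}'; python3 go.py .5574 -.1936 .222 45
python3 - <<'E'
from m import *
s=cam('side'); t=cam('top'); a=cv2.resize(s['frame'][80:180,258:372],(400,350),interpolation=3); save('w7.png',a)
E
```

```text
clock: 16.55
tcp_pos: [0.5586, -0.193, 0.2284]
orientation: [0.0, 0.923, 0.384, 0.0]
wrist_force: [-0.2, 0.7, 0.2]
finger_gap: 0.024
grip_force: 108.5
yaw 45.14 roll units 0.014 shift after roll [-0.033 -0.01   0.159] tcp [ 0.5586 -0.193   0.2284] F [-0.2  0.7  0.2] gap 0.024 t 16.55 tilt [ 3.e-04 -2.e-04 -1.e+00]
```

View pics/w7.png

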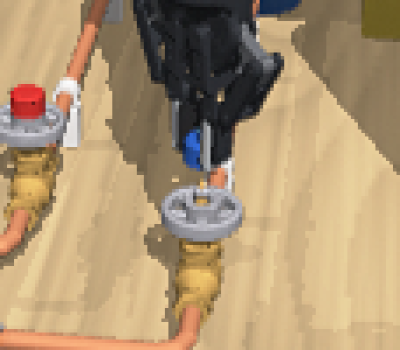

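The cap is above the stud and the wheel is down on the shoulder. I'll lower it onto the stud.

```bash
python3 -m handwheel '{"deltas":[[-0.8,-0.033,-0.01,0.2,0],[-0.8,0,0,0.15,0],[-0.8,0,0,0.13,0],[-0.8,0,0,0,0],[-0.8,0,0,0,0]]}' 120; python3 go.py .5574 -.1936 .2064 45; python3 -m handwheel '{"deltas":[[-0.8,0,0,0.06,0],[-0.8,0,0,0.06,0],[-0.8,0,0,0,0]]}' ; python3 go.py .5574 -.1936 .1954 45
```

```text
clock: 17.27
tcp_pos: [0.5573, -0.1943, 0.2087]
orientation: [0.0, 0.924, 0.383, -0.0]
wrist_force: [-0.4, 0.7, 0.0]
finger_gap: 0.0239
grip_force: 120.6
yaw 45.08 roll units 0.008 shift after roll [ 0.014 -0.01   0.057] tcp [ 0.5573 -0.1943  0.2087] F [-0.4  0.7  0. ] gap 0.0239 t 17.275 tilt [-1.e-04 -1.e-04 -1.e+00]
clock: 17.65
tcp_pos: [0.5581, -0.1938, 0.2053]
orientation: [0.0, 0.923, 0.384, 0.001]
wrist_force: [0.2, 2.7, 6.9]
finger_gap: 0.0239
grip_force: 121.9
yaw 45.12 roll units 0.012 shift after roll [-0.009 -0.016  0.248] tcp [ 0.5581 -0.1938  0.2053] F [0.2 2.7 6.9] gap 0.0239 t 17.65 tilt [ 2.9e-03  4.0e-04 -1.0e+00]
```

```bash
python3 -m handwheel '{"deltas":[[-0.8,0.008,-0.008,0.06,0],[-0.8,0,0,0.06,0],[-0.8,0,0,0.06,0],[-0.8,0,0,0,0]]}' 120; python3 go.py .5574 -.1936 .1954 45; python3 -m handwheel '{"deltas":[[-0.8,0,0,0.06,0],[-0.8,0,0,0.05,0],[-0.8,0,0,0,0],[-0.8,0,0,0,0]]}' ; python3 go.py .5574 -.1936 .1954 45
```

```text
clock: 18.15
tcp_pos: [0.5575, -0.1936, 0.1962]
orientation: [-0.0, 0.924, 0.383, 0.0]
wrist_force: [2.3, 1.5, -1.3]
finger_gap: 0.0236
grip_force: 120.6
yaw 45.1 roll units 0.01 shift after roll [-0.001 -0.001  0.02 ] tcp [ 0.5575 -0.1936  0.1962] F [ 2.3  1.5 -1.3] gap 0.0236 t 18.15 tilt [ 2.e-04  5.e-04 -1.e+00]
clock: 18.65
tcp_pos: [0.5575, -0.1937, 0.1956]
orientation: [0.001, 0.924, 0.383, 0.001]
wrist_force: [-3.5, 4.7, 18.5]
finger_gap: 0.0235
grip_force: 123.5
yaw 45.09 roll units 0.009 shift after roll [-0.    -0.004  0.005] tcp [ 0.5575 -0.1937  0.1956] F [-3.5  4.7 18.5] gap 0.0235 t 18.65 tilt [ 0.0027 -0.0012 -1.    ]
```

```bash
python3 -m handwheel '{"deltas":[[-0.8,0,0,0.04,0],[-0.8,0,0,0,0],[-0.8,0,0,0,0],[-0.8,0,0,0,0]]}' 120; python3 -m handwheel '{"deltas":[[-0.8,0,0,0,0],[-0.8,0,0,0,0],[-0.8,0,0,0,0],[-0.8,0,0,0,0]]}'
python3 - <<'E'
from m import *
w=cam('wrist'); P=cloud(w)
m=cv2.inRange(cv2.cvtColor(w['frame'],cv2.COLOR_RGB2HSV),(100,100,40),(130,255,255))>0
d=np.hypot(P[...,0]-.557,P[...,1]+.193); Q=P[m&(d<.02)&(P[...,2]>.1)]; print('cap top z',np.percentile(Q[:,2],[50,80]),'xy',(Q.min(0)+Q.max(0))/2)
r=P[(d>.0235)&(d<.029)&(P[...,2]>.105)&(P[...,2]<.125)]; print('rim z',len(r),np.median(r[:,2]))
s=cam('side'); save('end.png',np.hstack([cv2.resize(s['frame'][80:180,258:372],(400,350),interpolation=3),cv2.resize(w['frame'],(400,350))]))
E
```

```text
clock: 19.15
tcp_pos: [0.5575, -0.1937, 0.1955]
orientation: [0.002, 0.924, 0.383, 0.001]
wrist_force: [-7.2, 5.5, 25.7]
finger_gap: 0.0243
grip_force: 124.5
clock: 19.65
tcp_pos: [0.5575, -0.1937, 0.1954]
orientation: [0.002, 0.924, 0.383, 0.001]
wrist_force: [-6.7, 6.0, 25.3]
finger_gap: 0.0236
grip_force: 124.5
cap top z [0.13717279 0.137857  ] xy [ 0.55653516 -0.19360779  0.12951846]
rim z 2315 0.11443350547433079
```

View pics/end.png

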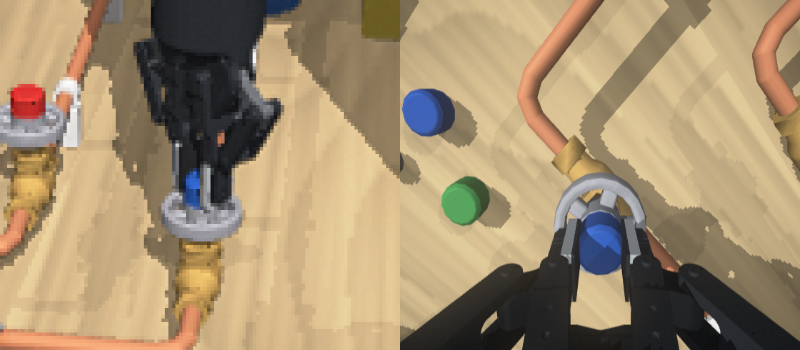

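The cap sits on the hub with its top at about z 0.138, the wheel rim is unchanged at 0.114, and the 25 N press is steady. Handing in now.

```bash
python3 -c "
from workcell import hand_in
print(hand_in())"
```

```text
the job is handed in; nothing more can be done
None
```

I handed the job in at about 20 s: the wheel is down on the shoulder, the blue cap has clicked home, and the gripper is still pressing it with a steady 25 N or so; the judge's verdict was not shown.

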